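Hold a valve manifold in its jig for fastening

ROBOT

A 6-joint arm with a two-finger parallel gripper is mounted at the origin on the work surface. World frame = base frame: x ahead of the robot, y to its left, z up, the work surface at z = 0. Lengths are in m, angles in rad, forces in N, time in s.
With the tool pointing down it reaches from about 0.35 to 0.8 m from the base axis. Payload 7.3 kg.
Tool frame: the origin (TCP) lies between the finger pads; the fingertips stand 25 mm ahead of it and the grasp point (between the pads) lies 6 mm ahead of it (r.tip_extent is the distance from the TCP to the fingertips, in m); z points along the fingers, y is the line along which they close (so a half turn about z gives the same grasp; the last joint's range is limited). The gripper opens to 85 mm and grips with 20 to 120 N. Pads are 22 mm wide; open, the fingers measure 114 mm over their backs; the gripper's body (76 mm by 85 mm) begins 54 mm behind the grasp point. The pads swing forward as they close: fully open they stand 13 mm farther back than shut.
Start: joints at [1.05, 0.342, 1.524, -0, 1.275, -0.146], TCP at [0.192, 0.489, 0.256] pointing down, gripper open.
Joint ranges: [-2.53, 2.53], [-0.77, 2.02], [0.04, 2.7], [-1, 4.14], [0.28, 2.66], [-3.11, 3.11]. Speed limits (rad/s): [2.57, 2.57, 3.14, 3.14, 3.14, 3.14].

INTERFACE

Orientations are given as a unit quaternion [x, y, z, w].
In Python, from workcell import r, command_gripper, optics gives the robot as it stands. The module is installed in compiled form; this text tells all that it offers. Calls block until the motion is done:
- r.reach(position, orientation): joint-space move of the TCP to a pose.
- r.move_straight(position, orientation=None, speed=0.15, max_force=None): straight line of the TCP; orientation=None keeps the orientation; speed is the mean speed in m/s. With max_force (N) it stops when the force on the tool has changed by that much, and returns True; else False.
- r.movej(angles): joint-space move.
- command_gripper(opening, force=None): finger opening in m; force is the grip in N (None keeps the last); returns when the fingers have stopped.
- r.hold(seconds).
- r.solve_ik(position, orientation): joint angles nearest the present ones, or None.
- r.read_state(): the state.
- optics.get_image(name): name is "side" or "top"; returns (picture, depth): 420x560x3 uint8, red, green, blue; 420x560 float32, m along the optical axis (not along the pixel's ray), 0 where there is no reading.
- optics.camera_model(name): a dict with "K" (3x3 intrinsics, pixels), "R" (3x3) and "t" (3): a world point X has camera coordinates R X + t. Camera axes: x right, y down, z forward; pixel columns grow to the right and rows downward; lengths in m; the calibration is good to about 2 mm. A picture is of the moment at which its call begins. camera_model takes no time and is no camera call.
A pose or a line that the arm cannot do raises r.PlanningError and nothing moves.
- r.finish_job(): hands the job in; it is judged then, once.
The state is a dict: "time_s": time; "joint_positions": joint angles; "dq": joint speeds; "tau": joint torques, N m; "eef_pos": TCP position; "eef_rot": TCP orientation; "contact_force": force on the tool from outside, world axes, zero at the start; "torque": the same for the moment, N m; "grip_width": finger opening in m; "grip_force": force on a finger pad.
Only numpy, scipy, OpenCV 4.12 (cv2) and the standard library are available. Lean on these libraries where they do the work, as an engineer would, in place of code of your own. Each camera call takes 0.05 s, during which the arm holds its last target. There are 200 camera calls.

TASK

Slide the jig's side stop all the way home, then set the white valve manifold flat on the jig's base plate with its end against the stop and its flat back square against the sprung plate. Press it into the sprung plate with a steady push of about 12 N, never hard, and finish while still holding it pressed there, so that a colleague can drive the screws from behind. Leave the other things on the bench where they are.

Things in the scene. Friction and masses are not known exactly. Their poses are not given: they have to be found in the camera images.
- jig: Aluminium jig bolted to the bench, open front to the robot. Base plate 8 mm thick, x -85 to +45, y -120 to +120 mm. Origin: on the bench under the middle of the sprung plate's front face at rest. x: square into the sprung plate (pressing direction); y: along it, towards the side stop's home end; z up. Behind the sprung plate a fixed upright 130 mm wide, 90 mm tall, front at x = +30 mm.
- seal_plate (a joint): The sprung steel backing plate of the jig, upright, 110 mm wide (y = -55 to +55), from 11 to 81 mm above the bench, 8 mm thick. Value: how far it is pushed in along jig x, 0 at rest to 0.016 m at its hard stop. Its spring has no preload and pushes back 1.5 N per mm, so 12 N is 8 mm.
- plate_face (a point): Centre of the sprung plate's front face, 46 mm above the bench; it moves with the plate. Axes as the jig.
- side_stop (a joint): Side stop: dark steel block (30 mm in jig x, 22 in y, top 39.5 above the bench) on a slide along jig y, with an upright post 12 mm thick, its top at 75.5 mm. Both centred at jig x = -24 mm, y = -19 mm + value. Value 0 to 0.08 m; 0.08 is home, at its end stop, to the robot's left: block's -y face then at jig y = +50 mm. Friction 2.5 N.
- stop_post (a point): Centre of the top of the side stop's post, 75.5 mm above the bench; it moves with the stop.
- manifold: White valve manifold, loose, 0.2 to 0.4 kg, upright. Bar 36 (x) x 100 (y) x 30 mm tall; on its middle a tower 30 (x) x 24 (y) mm, top 71 mm above the underside, centred at x = +3, flush with the flat back at x = +18 mm. Two black knobs, 16 mm wide, stick 10 mm out of the front at y = -37 and +37. Origin: centre of underside; z up, +x out of the flat back.
- manifold_back (a point): Point on the manifold's flat back, 18 mm from the origin along +x, 41 mm above the underside.
- screw_jar: Bystander, leave alone: clear jar of screws with white lid, 52 mm across, 55 mm tall. Origin at its underside.
- beaker: Bystander, leave alone: glass beaker, 66 mm across, 85 mm tall. Origin at its underside.
- reagent_bottle: Bystander, leave alone: amber bottle, 70 mm across, 150 mm tall. Origin at its underside.
- tip_box: Bystander, leave alone: grey pipette tip box with clear lid, 82 x 122 x 66 mm tall. Origin at its underside.
- screwdriver: Bystander, leave alone: screwdriver lying on the bench.
- petri_dish: Bystander, leave alone: flat petri dish, 90 mm across, 15 mm tall. Origin at its underside.
Things that resemble listed ones, but are neither listed nor needed, are in the scene too. What is shaped like the manifold but pink or turquoise is not meant.

How it is judged:
By the outcome, as a careful person would: the job done as asked, in the order asked, and still so for the second after the job is handed in, while the arm keeps its last pose, push and grip.
It also fails if it takes over 64 s, if anything falls off the work surface, if the arm or the gripper's body presses on something with over 40 N, if the wrist force passes 120 N, or if a joint passes its speed limit or range.

## Working session

There is one attempt and no reset: what is moved stays moved. The work goes in short steps, each a Python script; the robot and the scene stay as the last script left them, time stands still between calls to the robot, and variables do not carry over. Pictures are saved under pics/ and viewed, at most 10 in all, crops included, and the job is handed in when it is done.

```bash
mkdir -p pics; ls
python3 - <<'E'
from workcell import r,command_gripper,optics
import cv2,numpy as np
for n in("top","side"):
    p,d=optics.get_image(n); cv2.imwrite(f"pics/{n}1.png",p[...,::-1]); np.savez(f"{n}1.npz",p=p,d=d)
    m=optics.camera_model(n); print(n,np.round(m["K"],1).tolist(),np.round(m["R"],3).tolist(),np.round(m["t"],3), "cam",-m["R"].T@m["t"])
s=r.read_state();print(s["time_s"],s["eef_pos"],s["eef_rot"],s["grip_width"],r.tip_extent)
E
```

```text
pics
top [[414.3, 0.0, 281.2], [0.0, 414.3, 200.2], [0.0, 0.0, 1.0]] [[-0.022, -1.0, 0.0], [-0.991, 0.022, -0.133], [0.133, -0.003, -0.991]] [0.028 0.529 0.99 ] cam [0.39274259 0.0204181  1.05123956]
side [[430.1, 0.0, 282.4], [0.0, 430.1, 212.7], [0.0, 0.0, 1.0]] [[0.897, -0.443, 0.002], [-0.224, -0.459, -0.859], [0.382, 0.77, -0.511]] [-0.431  0.168  0.928] cam [ 0.06994331 -0.82766766  0.61981246]
0.1 [0.19201017 0.48826104 0.25567841] [ 1.86310655e-01  9.82490621e-01 -6.78764355e-04 -2.42022134e-04] 0.08544863269337308 0.025
```

View pics/top1.png

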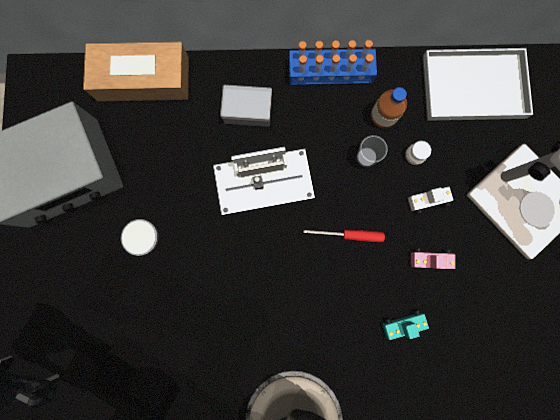

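View pics/side1.png

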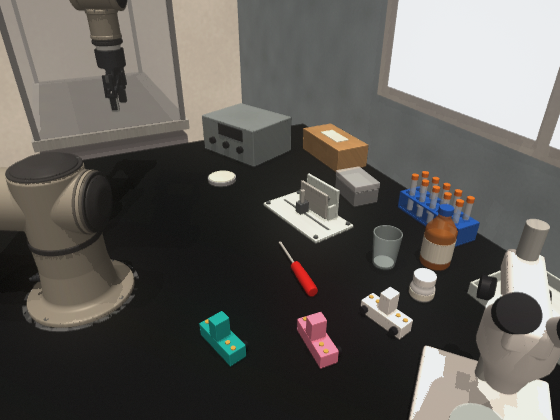

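Top: the jig is at about (264,181), with the stop post at (257,181) and the white manifold at (431,198). The pink (434,261) and turquoise (406,326) ones are decoys. Next I'll enlarge the details.

```bash
cat > h.py <<'E'
import numpy as np,cv2
from workcell import r,command_gripper,optics
from scipy.spatial.transform import Rotation as Ro
def ray(n,u,v,z):
    m=optics.camera_model(n);c=-m["R"].T@m["t"];d=m["R"].T@np.linalg.inv(m["K"])@np.array([u,v,1.])
    return c+d*(z-c[2])/d[2]
def proj(n,X):
    m=optics.camera_model(n);q=m["K"]@(m["R"]@np.asarray(X)+m["t"]);return q[:2]/q[2]
def cloud(n,d):
    m=optics.camera_model(n);v,u=np.indices(d.shape);P=np.stack([u*d,v*d,d],-1)@np.linalg.inv(m["K"]).T
    P=(P-m["t"])@m["R"];P[d==0]=np.nan;return P
E
python3 - <<'E'
from h import *
T=np.load("top1.npz");S=np.load("side1.npz")
def crop(p,x,y,w,h,k):return cv2.resize(p[y:y+h,x:x+w],None,fx=k,fy=k,interpolation=cv2.INTER_CUBIC)[...,::-1]
a=crop(T["p"],205,140,120,85,3.33);b=crop(T["p"],395,175,70,50,5.7)
c=crop(S["p"],260,170,100,75,4);d=crop(S["p"],350,280,70,60,4.75)
H=290;f=lambda i:cv2.resize(i,(395,H))
cv2.imwrite("pics/c1.png",np.vstack([np.hstack([f(a),f(b)]),np.hstack([f(c),f(d)])]))
P=cloud("top",T["d"])
# white manifold pixels
p=T["p"].astype(int)
m=np.zeros(p.shape[:2],bool);m[180:216,402:460]=1
for lo,hi in((.02,.045),(.05,.09)):
    q=m&(P[...,2]>lo)&(P[...,2]<hi);v,u=np.nonzero(q);X=P[q]
    print(lo,q.sum(),np.nanmedian(X,0),cv2.minAreaRect((X[:,:2]*1000).astype(np.float32)))
m[:]=0;m[145:217,208:320]=1
for lo,hi in((-.01,.004),(.004,.014),(.03,.045),(.06,.078),(.078,.084),(.084,.1)):
    q=m&(P[...,2]>lo)&(P[...,2]<hi)&((p.min(-1)>40)|(lo>.02));X=P[q]
    if len(X):print(lo,q.sum(),np.nanmedian(X,0),cv2.minAreaRect((X[:,:2]*1000).astype(np.float32)))
E
```

```text
0.02 466 [ 0.52100911 -0.34358116  0.02904087] ((521.4237670898438, -359.9446105957031), (45.704837799072266, 101.19499206542969), 12.687095642089844)
0.05 161 [ 0.528665   -0.3546847   0.06908163] ((529.4070434570312, -357.620849609375), (30.087984085083008, 25.23267936706543), 13.778152465820312)
-0.01 367 [0.59550493 0.08352194 0.00241136] ((592.2376708984375, 63.49187469482422), (149.442138671875, 244.77536010742188), 9.151969909667969)
0.004 3600 [0.57058811 0.05473929 0.00724166] ((582.388916015625, 60.8424072265625), (130.3336181640625, 239.89498901367188), 9.26281452178955)
0.03 206 [0.59915085 0.07123095 0.0388255 ] ((598.0670776367188, 63.26055145263672), (70.2025146484375, 129.2254638671875), 9.331896781921387)
0.06 263 [0.61570093 0.06916831 0.06841827] ((602.8221435546875, 64.05164337158203), (60.896209716796875, 128.80210876464844), 9.544939994812012)
0.078 161 [0.60798567 0.07075745 0.08063734] ((616.7543334960938, 67.899658203125), (31.50124740600586, 126.3910140991211), 9.126096725463867)
0.084 204 [0.63546695 0.06762312 0.08862972] ((622.9813842773438, 67.13632202148438), (37.12067413330078, 128.28970336914062), 7.989133358001709)
```

View pics/c1.png

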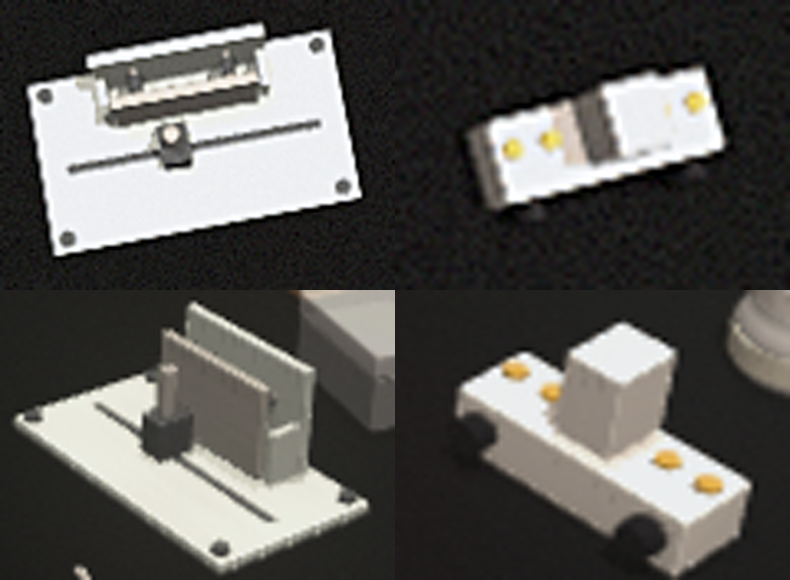

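Crops: knobs on the front, towards the robot, flat back facing away. The jig stop is mid-slide, with slack to its left. Sizes match: base 130×240 and tower 30×25. Jig origin is about (0.602, 0.064) at yaw 9.26°, and the manifold about (0.5265, -0.3585) at yaw 13°. Next I'll locate the stop, check IK and push the stop home.

```bash
cat >> h.py <<'E'
A=np.deg2rad(9.26);JO=np.array([.6021,.0640,0])
def J(x,y,z): return JO+Ro.from_euler('z',A).apply([x,y,z])
def Jinv(X): return Ro.from_euler('z',-A).apply(np.asarray(X)-JO)
def down(yaw,flip=0): return (Ro.from_euler('z',yaw+np.pi*flip)*Ro.from_euler('x',np.pi)).as_quat()
def stopval(n="top"):
    p,d=optics.get_image(n);P=cloud(n,d);Q=Jinv(P.reshape(-1,3)).reshape(P.shape)*1000
    q=(abs(Q[...,0]+24)<14)&(abs(Q[...,1])<85)&(Q[...,2]>68)&(Q[...,2]<80)
    return q.sum(),np.median(Q[q],0) if q.any() else None,p,Q
E
python3 - <<'E'
from h import *
print(stopval()[:2])
_,_,p,Q=stopval("side")
q=(abs(Q[...,0]+24)<14)&(abs(Q[...,1])<85)&(Q[...,2]>60)&(Q[...,2]<80);print("side",q.sum(),np.median(Q[q],0),Q[q].max(0),Q[q].min(0))
q=(abs(Q[...,1])<50)&(Q[...,2]>50)&(Q[...,2]<75)&(abs(Q[...,0])<15);print("plate side",np.median(Q[q],0))
for f in(0,1):
    for X,a in((J(-.024,-.08,.15),A),(np.array([.529,-.358,.15]),np.deg2rad(13))): print(f,np.round(r.solve_ik(X,down(a,f)),2))
E
```

```text
(np.int64(21), array([-24.19332127,  14.04162235,  75.27249713]))
side 27 [-22.66480005  12.91940274  69.92391242] [-17.02884136  21.64856565  77.49978056] [-28.51493588   8.14863143  61.72867399]
plate side [ 2.45460298 -4.35464575 62.81066949]
0 [-0.16  0.56  1.48 -0.    1.1   1.25]
0 [-0.71  0.64  1.33 -0.    1.17  0.63]
1 [-0.16  0.56  1.48  0.    1.1  -1.89]
1 [-0.71  0.64  1.33  0.    1.17 -2.51]
```

Top and side agree on the post at jig y ≈ 14 mm, so the stop stands at about 33 mm. Now pushing it home.

Run:
```python
from h import *
q=down(A);command_gripper(0.0,30)
r.reach(J(-.024,-.035,.16),q)
print(r.move_straight(J(-.024,-.035,.055),speed=.12,max_force=8))
c=r.move_straight(J(-.024,.060,.055),speed=.06,max_force=10)
s=r.read_state();print(c,Jinv(s["eef_pos"])*1000,s["contact_force"],s["time_s"])
r.move_straight(J(-.024,Jinv(s["eef_pos"])[1]-.01,.055),speed=.1)
r.move_straight(J(-.024,Jinv(s["eef_pos"])[1]-.01,.16),speed=.2)
command_gripper(.085)
r.reach([.45,-.25,.25],down(np.deg2rad(13)))
print(stopval()[:2],r.read_state()["time_s"])
n,m,p,Q=stopval("side");cv2.imwrite("pics/s2.png",p[...,::-1]);print(n,m)
```

```text
False
True [-23.70703465  31.36013257  55.647803  ] [-1.07951374 -3.68443873  6.74681714] 5.25
(np.int64(21), array([-25.11963309,  60.48650134,  74.33280741])) 8.375
17 [-23.3329766   60.94595833  74.51405766]
```

Run:
```python
from h import *
q=down(A);command_gripper(0.0,30)
r.reach(J(-.024,.01,.16),q)
r.move_straight(J(-.024,.01,.055),speed=.12,max_force=8)
c=0
for y in np.arange(.026,.045,.001):
    r.move_straight(J(-.024,y,.055),speed=.03)
    s=r.read_state();f=Ro.from_euler('z',-A).apply(s["contact_force"]);print(round(y*1000),np.round(Jinv(s["eef_pos"])*1000,1),np.round(f,1))
    if f[1]<-14:break
r.move_straight(J(-.024,.02,.055),speed=.1)
r.move_straight(J(-.024,.02,.16),speed=.2)
command_gripper(.085)
r.reach([.45,-.25,.25],down(np.deg2rad(13)))
print(stopval()[:2],stopval("side")[:2],r.read_state()["time_s"])
```

```text
26 [-24.   26.1  55. ] [ 0.6 -0.4  0.2]
27 [-24.   26.9  55. ] [0.7 0.3 0.1]
28 [-24.  28.  55.] [ 0.3 -0.1  0.4]
29 [-23.9  28.9  55.1] [-0.3 -0.7  1.2]
30 [-23.9  29.7  55.2] [-0.5 -2.5  1.2]
31 [-23.8  30.5  55.3] [-1.4 -4.9  2.9]
32 [-23.7  31.1  55.5] [-1.3 -6.3  3.3]
33 [-23.5  31.6  55.7] [-1.9 -8.9  4.3]
34 [-23.4  32.1  55.8] [ -1.4 -10.4   5.7]
35 [-23.3  32.7  56. ] [ -2.3 -12.5   6.6]
36 [-23.1  33.3  56.3] [ -1.6 -14.2   7.3]
(np.int64(21), array([-25.26807131,  60.86835221,  74.03131434])) (np.int64(19), array([-25.46271919,  58.89359329,  75.06602662])) 17.9667
```

The force rises linearly against the end stop and the post is at 60.9 mm, so the stop is home. Now the manifold: go above the tower, take a close look through depth, and grasp.

Run:
```python
from h import *
a=np.deg2rad(13);q=down(a)
r.reach([.5275,-.3584,.15],q)
c=r.move_straight([.5275,-.3584,.060],q,speed=.12,max_force=8)
command_gripper(0.0,60)
s=r.read_state();print(c,s["eef_pos"],s["grip_width"],s["grip_force"],s["contact_force"])
r.move_straight([.5275,-.3584,.20],q,speed=.15)
p,d=optics.get_image("side");cv2.imwrite("pics/s3.png",cv2.resize(p[150:350,250:500],None,fx=3,fy=3)[...,::-1])
s=r.read_state();print(s["eef_pos"],s["grip_width"],s["contact_force"],s["time_s"])
```

```text
False [ 0.52759087 -0.35841635  0.06027118] 0.02326720352591457 59.87204432487488 [-0.30935693  0.28715367  2.07733275]
[ 0.52699291 -0.35800464  0.19852797] 0.02353634878955655 [-2.38469913e-01 -1.37755721e-03 -3.27777033e+00] 21.2917
```

View pics/s3.png

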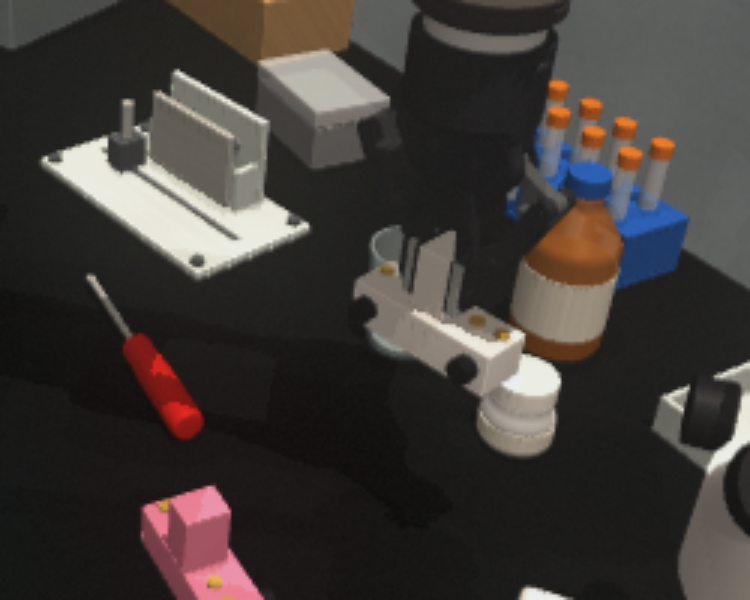

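Manifold held upright by the tower, clear of the jar and beaker; stop at home by the plate's left end. Moving to the jig.

Run:
```python
from h import *
q=down(A)
def st(t):
    s=r.read_state();print(t,np.round(Jinv(s["eef_pos"])*1000,1),np.round(Ro.from_euler('z',-A).apply(s["contact_force"]),1),round(s["grip_width"]*1000,1),s["time_s"])
r.move_straight(J(-.031,-.008,.20),q,speed=.2)
r.move_straight(J(-.031,-.008,.085),speed=.12); st("above")
c=r.move_straight(J(-.031,-.008,.060),speed=.03,max_force=4);st(c)
p,d=optics.get_image("side");cv2.imwrite("pics/s4.png",cv2.resize(p[130:280,220:420],None,fx=4,fy=4)[...,::-1])
```

```text
above [-30.4  -8.1  85.8] [-0.3  0.3 -3.6] 23.3 24.6083
True [-31.1  -7.9  68.1] [0.3 0.1 4. ] 23.3 25.2
```

View pics/s4.png

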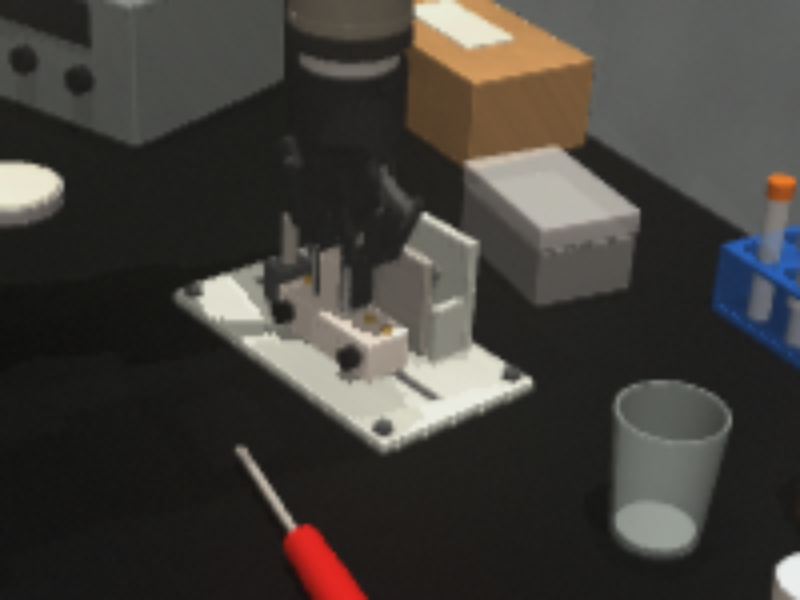

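Manifold sits on the base plate (TCP 68.1 mm, as predicted), short of stop and plate. Regrip to settle it flat, then slide to the stop and step into the plate.

Run:
```python
from h import *
def st(t):
    s=r.read_state();x=Jinv(s["eef_pos"])*1000;f=Ro.from_euler('z',-A).apply(s["contact_force"])
    print(t,np.round(x,1),np.round(f,1),round(s["time_s"],1),np.round(s["torque"],2));return x,f
command_gripper(.032);st("open")
r.move_straight(J(-.031,-.008,.0682),down(A),speed=.05);command_gripper(0,60);st("regrip")
z=.0675
for y in np.arange(-.006,.008,.001):
    r.move_straight(J(-.031,y,z),speed=.03);x,f=st("y")
    if f[1]<-4.5:break
for X in np.arange(-.029,-.012,.002):
    r.move_straight(J(X,y,z),speed=.04);x,f=st("x")
    if f[0]<-4:break
```

```text
open [-32.   -7.8  67.1] [-1.  -0.3  0.2] 25.5 [ 0.02 -0.    0.05]
regrip [-30.9  -8.   68.3] [0.9 1.3 1.2] 26.0 [ 0.12  0.02 -0.02]
y [-30.5  -6.8  68.3] [-1.7 -3.7  5.4] 26.2 [-0.44  0.15  0.1 ]
y [-30.4  -5.8  68.3] [ 0.1 -4.1  5.1] 26.5 [-0.52  0.07  0.05]
y [-30.3  -4.8  68.3] [ 0.1 -4.   5.4] 26.7 [-0.53  0.01  0.08]
y [-30.3  -3.8  68.3] [-0.8 -4.   5.5] 27.0 [-0.51 -0.03  0.05]
y [-30.2  -2.8  68.3] [ 0.2 -4.   5.9] 27.2 [-0.53 -0.01  0.03]
y [-30.2  -1.8  68.3] [-0.2 -5.1  5.2] 27.5 [-0.53 -0.04  0.01]
x [-29.3  -1.6  68.3] [-3.7 -3.7  8.6] 27.7 [-0.5   0.6   0.09]
x [-27.8  -1.4  68.3] [-6.2 -2.5 10.7] 28.0 [-0.46  0.82  0.02]
```

Base friction from too much down-force; I'll regulate z to a light downward load and repeat.

```bash
cat >> h.py <<'E'
def st(t):
    s=r.read_state();x=Jinv(s["eef_pos"])*1000;f=Ro.from_euler('z',-A).apply(s["contact_force"])
    print(t,np.round(x,1),np.round(f,1),round(s["time_s"],1),np.round(s["torque"],2));return x,f
def step(X,Y,z,t,ft=-0.5):
    r.move_straight(J(X,Y,z),speed=.04);x,f=st(t+" %.1f %.1f %.1f"%(X*1e3,Y*1e3,z*1e3))
    return x,f,z+np.clip((f[2]-ft)*.00012,-.0006,.0006)
E
python3 - <<'E'
from h import *
z=.0682
for i in range(3): x,f,z=step(-.029,-.002,z,"settle")
for Y in np.arange(-.001,.008,.001):
    x,f,z=step(-.029,Y,z,"y")
    if f[1]<-5:break
E
```

```text
settle -29.0 -2.0 68.2 [-29.5  -2.1  68.3] [-3.2 -1.6  5.1] 28.2 [-0.33  0.52 -0.  ]
settle -29.0 -2.0 68.8 [-29.2  -1.8  68.3] [-0.2 -0.4 -1. ] 28.5 [-0.1   0.15 -0.05]
settle -29.0 -2.0 68.7 [-29.1  -1.9  68.4] [ 0.3 -0.3 -4.2] 28.7 [ 0.02 -0.04 -0.05]
y -29.0 -1.0 68.3 [-28.8  -1.   68.3] [ 0.3  0.2 -2.1] 29.0 [-0.12 -0.05 -0.02]
y -29.0 0.0 68.1 [-28.7  -0.   68.3] [ 0.5 -0.9 -0.6] 29.2 [-0.16 -0.06  0.05]
y -29.0 1.0 68.1 [-28.8   1.   68.3] [-0.1 -1.   0.8] 29.5 [-0.18 -0.09  0.05]
y -29.0 2.0 68.3 [-28.9   1.5  68.3] [-0.4 -4.2 -0.5] 29.7 [-0.73 -0.15 -0.01]
y -29.0 3.0 68.3 [-28.9   1.7  68.4] [-0.9 -9.6 -0.6] 30.0 [-1.47 -0.18 -0.07]
```

Stop contact at TCP y ≈ 1.4 mm. Back off to a light side load and advance into the plate.

Run:
```python
from h import *
z=.0684;Y=.0022;X=-.028;c=None
while X<-.004:
    x,f,z=step(X,Y,z,"x");X+=.0015
    if f[0]<-6.5:break
```

```text
x -28.0 2.2 68.4 [-28.6   1.6  68.4] [-1.2 -6.6  1.5] 30.2 [-1.02  0.21 -0.  ]
x -26.5 2.2 68.6 [-27.9   1.5  68.4] [-4.7 -6.2  1.9] 30.5 [-1.18  0.6   0.1 ]
x -25.0 2.2 68.9 [-26.5   1.6  68.4] [-2.8 -6.  -0.2] 30.7 [-1.22  0.58  0.06]
x -23.5 2.2 69.0 [-25.2   1.5  68.4] [-4.6 -6.4  0. ] 31.0 [-1.17  0.63  0.11]
x -22.0 2.2 69.0 [-23.6   1.6  68.4] [-4.6 -7.3  0.1] 31.2 [-1.26  0.57  0.15]
x -20.5 2.2 69.1 [-22.1   1.5  68.4] [-3.8 -5.8 -0.7] 31.5 [-1.16  0.54  0.11]
x -19.0 2.2 69.1 [-20.7   1.6  68.4] [-4.2 -6.3 -1.1] 31.7 [-1.18  0.57  0.12]
x -17.5 2.2 69.0 [-19.2   1.6  68.4] [-4.7 -7.2  1.5] 32.0 [-1.2   0.65  0.1 ]
x -16.0 2.2 69.2 [-17.4   1.6  68.4] [-2.7 -5.7 -2.1] 32.2 [-1.15  0.34  0.08]
x -14.5 2.2 69.0 [-16.6   1.6  68.4] [-6.6 -7.7  1.3] 32.5 [-1.23  0.89  0.16]
```

Run:
```python
from h import *
z=.0690;Y=.0019;X=-.0135
while X<.004:
    x,f,z=step(X,Y,z,"x");X+=.0012
    if f[0]<-13 or x[0]>-10.5:break
n,m,p,Q=stopval();cv2.imwrite("pics/t5.png",cv2.resize(p[120:230,190:340],None,fx=5,fy=5)[...,::-1])
p,d=optics.get_image("side");cv2.imwrite("pics/s5.png",cv2.resize(p[130:280,220:420],None,fx=4,fy=4)[...,::-1])
Q=Jinv(cloud("side",d).reshape(-1,3)).reshape(p.shape)*1000
q=(Q[...,1]<-30)&(Q[...,1]>-54)&(Q[...,2]>50)&(Q[...,2]<78)&(abs(Q[...,0]-4)<14);print("plate side",q.sum(),np.median(Q[q],0))
d0=np.load("side1.npz")["d"];Q=Jinv(cloud("side",d0).reshape(-1,3)).reshape(p.shape)*1000
q=(Q[...,1]<-30)&(Q[...,1]>-54)&(Q[...,2]>50)&(Q[...,2]<78)&(abs(Q[...,0]-4)<14);print("rest",q.sum(),np.median(Q[q],0))
```

```text
x -13.5 1.9 69.0 [-16.    1.5  68.5] [-6.1 -5.6  2.8] 32.7 [-1.07  1.11  0.11]
x -12.3 1.9 69.4 [-15.2   1.5  68.4] [-8.2 -6.   1.1] 33.0 [-1.15  1.19  0.16]
x -11.1 1.9 69.6 [-14.4   1.5  68.5] [-9.1 -5.8  1.2] 33.2 [-1.19  1.29  0.23]
x -9.9 1.9 69.8 [-13.6   1.5  68.5] [-10.8  -5.8   1.2] 33.5 [-1.25  1.42  0.13]
x -8.7 1.9 70.0 [-12.9   1.5  68.5] [-11.3  -6.    1.3] 33.7 [-1.31  1.6   0.15]
x -7.5 1.9 70.2 [-12.1   1.5  68.5] [-11.8  -6.5  -0. ] 34.0 [-1.43  1.71  0.14]
x -6.3 1.9 70.3 [-11.3   1.6  68.5] [-13.2  -7.1   1.6] 34.2 [-1.51  1.94  0.16]
plate side 72 [  8.61684358 -45.32113616  64.06950515]
rest 64 [  2.61116799 -44.36634695  65.20163365]
```

View pics/s5.png

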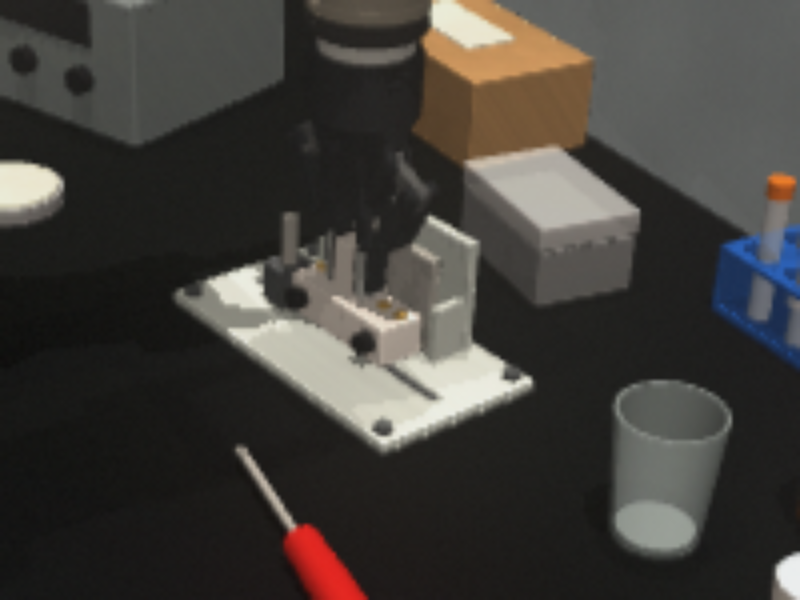

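View pics/t5.png

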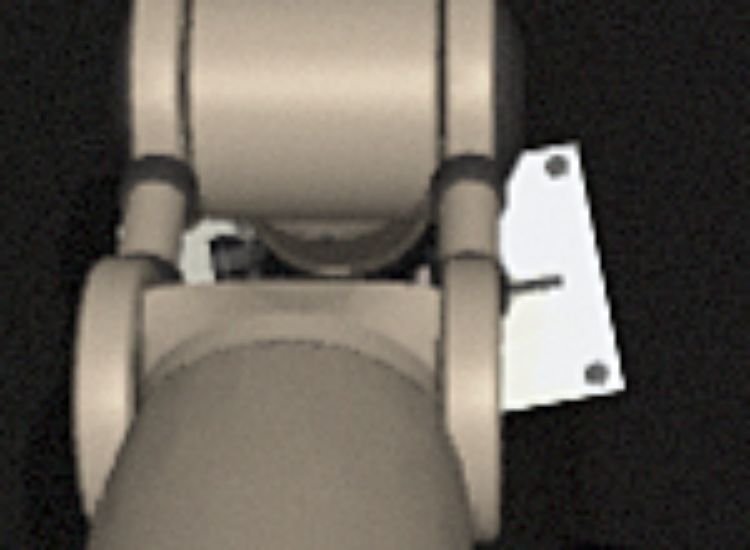

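Side view: the manifold is flat on the base, its back against the plate and its end at the stop. The plate is about 6 mm in by both depth and force (13.2 N less about 4 N friction). Going ~2 mm further, with a lighter side load.

Run:
```python
from h import *
z=.0704;Y=.0018;X=-.0051
while X<.004:
    x,f,z=step(X,Y,z,"x");X+=.001
    if x[0]>-9.6:break
r.hold(.3);st("hold")
e=(Ro.from_euler('z',-A)*Ro.from_quat(r.read_state()["eef_rot"])*Ro.from_euler('x',-np.pi)).as_rotvec(degrees=True);print("eef tilt",e)
D=[optics.get_image("side")[1] for _ in range(6)]
def pl(D,lab):
    for lo,hi in((-54,-30),):
        v=[]
        for d in D:
            Q=Jinv(cloud("side",d).reshape(-1,3))*1000
            q=(Q[:,1]<hi)&(Q[:,1]>lo)&(Q[:,2]>50)&(Q[:,2]<77)&(abs(Q[:,0]-4)<10);v.append(np.median(Q[q,0]))
        print(lab,np.round(v,1))
pl(D,"plate");pl([np.load("side1.npz")["d"]],"rest")
d=np.median(D,0);Q=Jinv(cloud("side",d).reshape(-1,3))*1000
q=(Q[:,2]>34)&(Q[:,2]<42)&(abs(Q[:,1])<48)&(Q[:,0]>-25)&(Q[:,0]<5);T=Q[q]
c=np.linalg.lstsq(np.c_[T[:,:2],np.ones(len(T))],T[:,2],rcond=None)[0];print("bar top z",np.median(T[:,2]),"slopes deg",np.degrees(c[:2]))
q=(Q[:,2]>12)&(Q[:,2]<34)&(abs(Q[:,1])<28)&(Q[:,0]>-40)&(Q[:,0]<-20);T=Q[q]
c=np.linalg.lstsq(np.c_[T[:,1:],np.ones(len(T))],T[:,0],rcond=None)[0];print("front x",len(T),np.median(T[:,0]),"slopes deg",np.degrees(c[:2]))
q=(abs(Q[:,0]+10)<14)&(Q[:,2]>15)&(Q[:,2]<33)&(Q[:,1]<-40)&(Q[:,1]>-60);print("end face y",q.sum(),np.median(Q[q],0))
q=(abs(Q[:,0]+24)<14)&(Q[:,1]>40)&(Q[:,2]>60)&(Q[:,2]<80);print("post",np.median(Q[q],0))
```

```text
x -5.1 1.8 70.4 [-10.5   1.5  68.5] [-13.8  -6.5   1.4] 34.6 [-1.47  2.1   0.21]
x -4.1 1.8 70.6 [-9.8  1.6 68.6] [-15.8  -6.4   0.8] 34.8 [-1.51  2.25  0.19]
x -3.1 1.8 70.8 [-9.2  1.5 68.6] [-17.3  -6.6   1.6] 35.1 [-1.56  2.31  0.16]
hold [-9.2  1.6 68.6] [-16.4  -6.5   1. ] 35.4 [-1.59  2.36  0.2 ]
eef tilt [0.02317029 0.87455418 0.04709678]
plate [10.3 10.6 10.6 10.3 10.6 11. ]
rest [2.6]
bar top z 39.374089114213575 slopes deg [1.05848968 0.5249032 ]
front x 74 -26.298485783981253 slopes deg [-0.21723641 -0.44384414]
end face y 43 [ -9.64332639 -47.99178184  24.3132508 ]
post [-20.76074645 566.50891032  69.63472918]
```

The plate is 8.0 mm in (10.6 against 2.6 at rest), and the end face and front face fit. The tool is pitched 0.9° under load, so I'll trim that to make sure the manifold lies flat, and lean down slightly.

Run:
```python
from h import *
def tilt(): return (Ro.from_euler('z',-A)*Ro.from_quat(r.read_state()["eef_rot"])*Ro.from_euler('x',-np.pi)).as_rotvec(degrees=True)
X=-.0031;Y=.0016;z=.0708;c=0.
for i in range(7):
    t=tilt();c-=np.clip(t[1],-.4,.4)
    q=(Ro.from_euler('z',A)*Ro.from_euler('y',c,degrees=True)*Ro.from_euler('x',np.pi)).as_quat()
    r.move_straight(J(X,Y,z),q,speed=.03);x,f=st("%.1f %.1f %.2f"%(X*1e3,z*1e3,c));print("tilt",np.round(tilt(),2))
    X+=np.clip(-9.25-x[0],-.6,.6)*1e-3*1.2; z+=np.clip((f[2]-2.)*.00012,-.0004,.0004)
r.hold(.5);st("hold")
v=[];tz=[]
for _ in range(6):
    Q=Jinv(cloud("side",optics.get_image("side")[1]).reshape(-1,3))*1000
    q=(Q[:,1]<-30)&(Q[:,1]>-54)&(Q[:,2]>50)&(Q[:,2]<77)&(abs(Q[:,0]-4)<10);v.append(np.median(Q[q,0]))
print("plate",np.round(v,1))
p,d=optics.get_image("side");cv2.imwrite("pics/s6.png",cv2.resize(p[160:250,250:370],None,fx=6,fy=6,interpolation=cv2.INTER_CUBIC)[...,::-1])
```

```text
-3.1 70.8 -0.40 [-9.1  1.5 68.5] [-16.5  -5.3   0. ] 35.9 [-1.48  2.24  0.19]
tilt [0.04 0.46 0.05]
-3.2 70.6 -0.80 [-9.3  1.6 68.3] [-16.1  -6.3   1.7] 36.2 [-1.52  2.37  0.06]
tilt [0.04 0.06 0.04]
-3.2 70.5 -0.86 [-9.3  1.5 68.3] [-15.8  -5.4   2.7] 36.4 [-1.46  2.37  0.09]
tilt [0.04 0.01 0.04]
-3.2 70.6 -0.87 [-9.3  1.6 68.4] [-15.9  -5.8   1. ] 36.7 [-1.5   2.43  0.08]
tilt [0.04 0.   0.04]
-3.2 70.5 -0.87 [-9.3  1.5 68.3] [-16.9  -5.4   2.4] 36.9 [-1.55  2.44  0.08]
tilt [0.04 0.   0.04]
-3.2 70.6 -0.87 [-9.2  1.5 68.3] [-16.3  -5.9   2.8] 37.2 [-1.49  2.48  0.09]
tilt [0.04 0.   0.04]
-3.2 70.7 -0.87 [-9.3  1.5 68.3] [-15.9  -5.2   1.4] 37.4 [-1.55  2.39  0.09]
tilt [0.04 0.   0.04]
hold [-9.2  1.6 68.4] [-15.8  -6.7   1.2] 37.9 [-1.49  2.42  0.06]
plate [10.6 10.5 10.6 10.4 10.4 10.5]
```

View pics/s6.png

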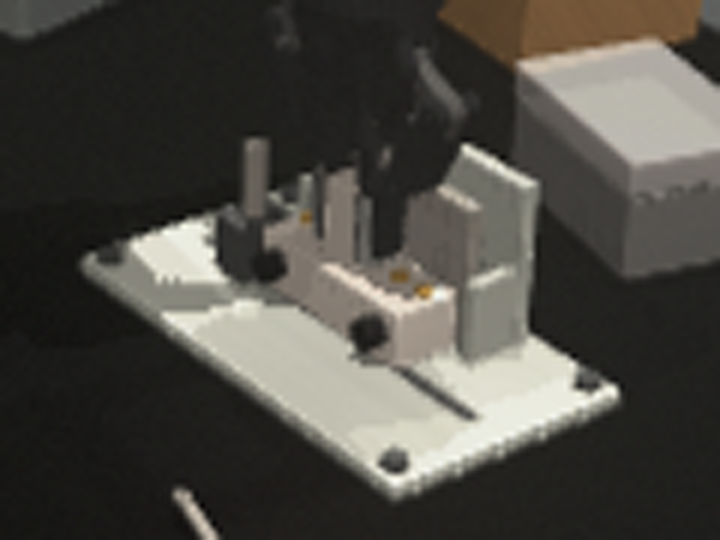

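The manifold is flat, with its back on the plate and its end at the stop. The plate is steady at about 7.9 mm and the tool tilt is zero, so I'm handing in.

```bash
python3 -c "
from workcell import r
print(r.finish_job())"
```

```text
the job is handed in; nothing more can be done
None
```

The stop is home, and the manifold lies flat against it with its back square on the sprung plate, still held pressed in about 7.9 mm (about 12 N); the job is handed in.

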